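Clamp the sanding block in the holding fixture

TASK

With the fingertips, push the sanding block along its channel until it is fully home against the stop, then flip the clamp's red lever over past centre so that it snaps shut and the rubber pad holds the block down. Only push: do not pick the block up, and leave the things lying around the fixture where they are.

Things in the scene. Friction and masses are not known exactly. Their poses are not given: they have to be found in the camera images.
- fixture: Holding fixture fixed to the table: plywood plate (8 mm thick, x -175 to 87, y +-42 mm), two aluminium rails, a stop bar and a steel toggle clamp. Origin at table height, mid-channel, at the stop's face that the block meets; x runs along the channel towards the stop (push this way), z up. Rails: x -163 to 0, inner faces y +-26.5, outer +-38.5, tops z 20. Stop bar: x 0 to 12, top z 30
- block_center (a point): Centre of the loose sanding block (cork top, dark abrasive sides), 92 x 48 x 30 mm, about 0.06 kg. It lies in the channel, long side along it, 25 to 60 mm short of the stop; the centre is 46 mm from either end, 15 mm above its underside, which lies on the plate (8 mm above the table). Home, the centre is 46 mm before the fixture's origin along x
- lever_angle (a joint): Lever angle (rad): 0 = open (start), handle leaning 0.55 from upright to the fixture's +x, away from the block; grows as the handle swings over towards the block. At 0.55 it is upright, the centre: before it a spring drives it back to 0, beyond it snaps shut by itself, to about 1.11 on the block (1.16 with no block). 0.4 N m (5 N at the grip) starts it, less towards centre
- lever_grip (a point): Middle of the red grip on the lever's handle, 72.5 mm from the pivot, at fixture y = 0. The grip is a round bar 18 mm thick, from 41 to 95 mm from the pivot. Open, this point is at x 68, z 112 mm in the fixture's frame and the handle's top at z 131; upright, the top is at z 145
- toggle_clamp: The clamp's one-piece lever: handle with red grip, and a steel arm (12 mm wide, 67 mm long) with a 16 mm black rubber pad under its end. Origin on its pivot: x 30, y 0, z 50 mm in the fixture's frame, axis along fixture y. Shut, the pad stands on the block 25 mm before the stop; open, arm and pad are raised to z 115 mm over the stop. Fixed cheeks round the pivot: x 14 to 66, y +-25, up to z 60
- wax_tin: Bystander: round green and white tin, 58 mm across, 22 mm high, loose beside the fixture; origin under its centre
- whistle: Bystander: clay whistle, 34 x 80 x 29 mm, loose beside the fixture; origin under its centre
- tape: Bystander: roll of masking tape lying flat, 103 mm across, 25 mm high, loose beside the fixture; origin under its centre
- file: Bystander: needle file with a red handle, 156 mm long, 9 mm thick, loose beside the fixture; origin under its centre
Things that resemble listed ones, but are neither listed nor needed, are in the scene too. What is meant by the part that bears block_center is not purple or turquoise, and is the larger of those in its own colour.

How it is judged:
On the way, in this order (a step that is already met when the one before it is completed fails the run):
1. the block is home against the stop (gap under 3 mm) while the clamp is still open (x of block_center in the frame of fixture above -0.049 m and value of joint lever_angle below 0.3 rad), for 0.2 s.
2. the lever has snapped over and the pad presses on the block (value of joint lever_angle above 1 rad and contact force between toggle_clamp and block above 2 N), for 0.2 s.
At the end, for the whole second after the job is handed in: The block lies flat in the channel with its end within 3 mm of the stop, and the lever is snapped shut with the pad pressing on the block with more than 2 N (all of step 2 and x of block_center in the frame of fixture between -0.049 and -0.043 m and z of block_center in the frame of fixture below 0.026 m and angle between block_center's own z axis and vertical below 0.06 rad and value of joint lever_angle below 1.14 rad); the robot touches nothing.
It fails at once if the block is lifted more than 8 mm (z of block_center in the frame of fixture above 0.031 m).
It fails at once if a bystander is moved more than 20 mm (distance of any of wax_tin, whistle, tape, file from where it was at the start of the episode above 0.02 m).
It also fails if it takes over 48 s, if anything falls off the work surface, if the arm or the gripper's body presses on something with over 40 N, if the wrist force passes 120 N, or if a joint passes its speed limit or range.

ROBOT

A 6-joint arm with a two-finger parallel gripper is mounted at the origin on a cart in front of the work surface, level with it; the furniture and walls round the work are solid. World frame = base frame: x ahead of the robot, y to its left, z up, the work surface at z = 0. Lengths are in m, angles in rad, forces in N, time in s.
With the tool pointing down it reaches from about 0.225 to 0.875 m from the base axis. Payload 3.4 kg.
Tool frame: the origin (TCP) lies midway between the tips of the shut fingers; the grasp point (between the pads) lies 19 mm behind it; z points along the fingers, y is the line along which they close (so a half turn about z gives the same grasp; the last joint's range is limited). The gripper opens to 85 mm and grips with 20 to 120 N. Pads are 22 mm wide; open, the fingers measure 114 mm over their backs; the gripper's body (76 mm by 85 mm) begins 54 mm behind the grasp point. The pads swing forward as they close: fully open they stand 13 mm farther back than shut.
Start: joints at [-1.401, 0.276, 1.505, -0, 1.361, -0.121], TCP at [0.165, -0.551, 0.195] pointing down, gripper open.
Joint ranges: [-2.89, 2.89], [-0.75, 2.08], [0.22, 2.7], [-1.18, 4.32], [0.11, 2.71], [-2.7, 2.7]. Speed limits (rad/s): [2.57, 2.57, 3.14, 3.14, 3.14, 3.14].

INTERFACE

Orientations are given as a unit quaternion [w, x, y, z].
In Python, from rig import * gives the robot as it stands.
- The arm moves only by the tool apply_moves, never from a script. Its argument "steps" is one flat list of numbers, 4 for each row, row after row: the shift along the world's x, y, z in cm, then the turn about the world's z in degrees. A call has 1 to 8 rows; each row is the pose to reach, as a shift and turn from the pose commanded when the call began; what a row does not reach only later rows make up. A row lasts 1/12 s, in which the tool goes at most 41.7 mm and 7.16 degrees, less where a joint would pass 70% of its speed; a pose out of reach is approached as far as the arm can. A call with a gripper value outside its range is refused whole. "jaw" is the closure in counts, from 0 (fully open) to 255 (shut), set as the call begins (left out, the last holds). The fingers move at their own pace and stop on an object; "newtons" is the grip in N (left out, the last holds). Time passes only in rows, so rows that repeat a pose let the fingers close. It gives the time, the measured TCP pose, the force, the opening and the grip force at its end, in the units of the state.
- get_state(): the state, without advancing time (a new reading comes with each control period).
- get_image(name): name is "side" or "top"; returns the picture (384x512x3 uint8, red, green, blue); there is no depth.
- calibration(name): a dict with "fx", "fy", "cx", "cy" (pixels), "k1" (the pictures are not rectified: a ray, as slopes to the right and down, at radius r is drawn at 1 + k1 r^2 times it, then the intrinsics apply), "xyz" and "rotation" of the camera in the world. Camera axes: x right, y up, looking along -z (the intrinsics and any distortion apply to the point x, -y, -z); pixel columns grow to the right and rows downward; lengths in m; the calibration is good to about 2 mm. A picture is of the moment at which its call begins. calibration takes no time and is no camera call.
- sign_off(): hands the job in; it is judged then, once.
The state is a dict: "clock": time; "qpos": joint angles; "qd": joint speeds; "effort": joint torques, N m; "position": TCP position; "ee_rot": TCP orientation; "contact_force": force on the tool from outside, world axes, zero at the start; "moment": the same for the moment, N m; "width": finger opening in m; "gripper_force": force on a finger pad.
Only numpy, scipy, OpenCV 4.12 (cv2) and the standard library are available. Lean on these libraries where they do the work, as an engineer would, in place of code of your own. Each camera call takes 0.05 s, during which the arm holds its last target. There are 200 camera calls.

## Working session

There is one attempt and no reset: what is moved stays moved. The work goes in short steps, Python scripts to look and compute and a tool call to move; the robot and the scene stay as the last step left them, time stands still between calls to the robot, and variables do not carry over. Pictures are saved under pics/ and viewed, at most 13 in all, crops included, and the job is handed in when it is done.

Besides the shell and the picture viewer there is one more tool, called after "Call:" as name(argument=value, ...) on one line, values as JSON. apply_moves: Moves the arm, as the interface text tells. Its arguments: {"type":"object","properties":{"steps":{"type":"array","items":{"type":"number"}},"jaw":{"type":"number"},"newtons":{"type":"number"}},"required":["steps"]}

```bash
mkdir -p pics
python3 - <<'E'
from rig import *
import cv2
for n in ("side","top"):
    cv2.imwrite(f"pics/{n}0.png",cv2.cvtColor(get_image(n),cv2.COLOR_RGB2BGR)); print(n,calibration(n))
s=get_state();print(s)
E
```

```text
side {'fx': 364.9961006589625, 'fy': 364.9961006589625, 'cx': 255.19344625634696, 'cy': 186.8295763548961, 'k1': -0.08423720858168679, 'xyz': array([0.49324035, 0.73712129, 0.44812842]), 'rotation': array([-0.03880418, -0.02264784,  0.53264159,  0.84514747])}
top {'fx': 424.4440384221594, 'fy': 424.4440384221594, 'cx': 261.8279753396764, 'cy': 192.2591566961715, 'k1': -0.04079954315124198, 'xyz': array([ 0.3486121 , -0.01193797,  0.94818025]), 'rotation': array([ 0.70274052,  0.07731146, -0.08155117, -0.70251556])}
{'clock': 0.1, 'qpos': array([-1.40098138e+00,  2.76519963e-01,  1.50602108e+00, -3.44787370e-05,
        1.36070103e+00, -1.21013895e-01]), 'qd': array([-0.00108286, -0.00143393, -0.00232849, -0.00019782, -0.00021617,
       -0.00027445]), 'effort': array([ 1.81663629e-03, -4.17699265e+01, -2.46404153e+01, -2.34778527e-04,
        5.73734025e-03,  5.85907941e-06]), 'position': array([ 0.16476127, -0.55032485,  0.19402719]), 'ee_rot': array([-8.24053723e-04,  9.89445080e-01,  1.44906013e-01, -3.69736781e-05]), 'contact_force': array([-0.11933809, -0.04699202,  0.22222268]), 'moment': array([-0.04119716,  0.00065414, -0.04339643]), 'gripper_force': 0.0, 'width': 0.08544211497422714}
```

View pics/side0.png

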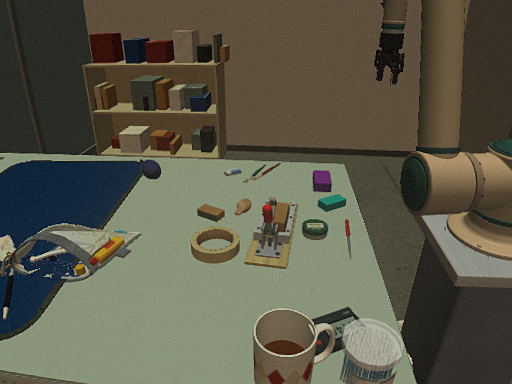

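View pics/top0.png

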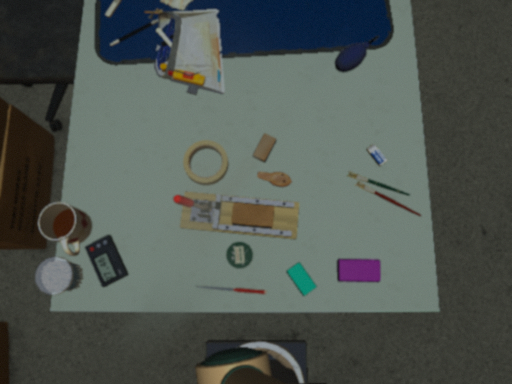

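Top view: the fixture spans about px (181,192)–(299,238), with the clamp and red grip at its left end (180,201) and the block at (253,215). The tin is at (239,254), tape at (206,162) and whistle at (275,179). I'll zoom in to get the corners.

```bash
python3 - <<'E'
import cv2
a=cv2.imread("pics/top0.png")[170:260,165:315];b=cv2.imread("pics/side0.png")[190:280,235:310]
cv2.imwrite("pics/tc.png",cv2.resize(a,None,fx=5.3,fy=5.3,interpolation=cv2.INTER_CUBIC))
cv2.imwrite("pics/sc.png",cv2.resize(b,None,fx=6,fy=6,interpolation=cv2.INTER_CUBIC))
E
cat > h.py <<'E'
from rig import *
import numpy as np, cv2
from scipy.spatial.transform import Rotation as R
def cam(n):
    c=calibration(n);w,x,y,z=c["rotation"] if np.size(c["rotation"])==4 else R.from_matrix(c["rotation"]).as_quat()[[3,0,1,2]]
    M=R.from_quat([x,y,z,w]).as_matrix()@np.diag([1,-1,-1])
    K=np.array([[c["fx"],0,c["cx"]],[0,c["fy"],c["cy"]],[0,0,1]]);return K,np.array([c["k1"],0,0,0.]),M,c["xyz"]
def unproj(n,px,z):
    K,d,M,t=cam(n);p=cv2.undistortPoints(np.array(px,float).reshape(-1,1,2),K,d)[:,0]
    r=np.c_[p,np.ones(len(p))]@M.T
    return t+r*((np.asarray(z)-t[2])/r[:,2])[:,None]
def proj(n,P):
    K,d,M,t=cam(n);return cv2.projectPoints((np.array(P,float)-t)@M,np.zeros(3),np.zeros(3),K,d)[0][:,0]
E
```

```text
(no output)
```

View pics/tc.png

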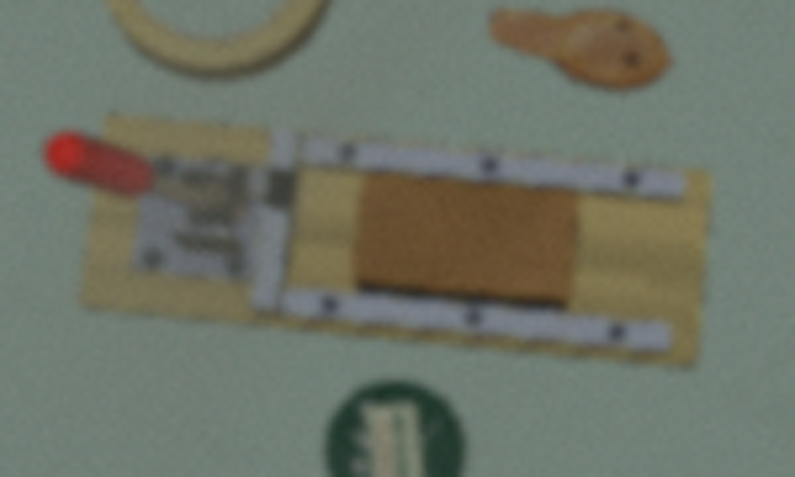

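View pics/sc.png

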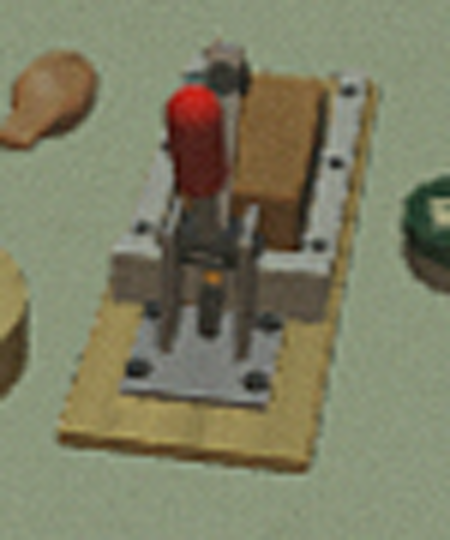

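The crops show the plate corners clearly. Top crop: (108,117), (82,305), (710,172), (695,365). Side crop: (60,438), (308,470), (378,80). The block's cork top spans x 358–575 in the top crop. I'll fit the pose from both views.

```bash
cat >> h.py <<'E'
def F(p,P):
    c,s=np.cos(p[2]),np.sin(p[2]);P=np.atleast_2d(np.array(P,float))
    return np.c_[p[0]+c*P[:,0]-s*P[:,1],p[1]+s*P[:,0]+c*P[:,1],P[:,2]]
E
python3 - <<'E'
from h import *
from scipy.optimize import least_squares
T=np.array([(108,117),(82,305),(710,172),(695,365)])/5.3+[164.6,169.6]
S=np.array([(60,436),(308,466),(378,80)])/6+[234.6,189.6]
Pt=[(.087,-.042,.008),(.087,.042,.008),(-.175,-.042,.008),(-.175,.042,.008)]
Ps=[Pt[0],Pt[1],Pt[3]]
def res(p):
    dz=[0,0,p[3]]
    return np.r_[(proj("top",F(p,Pt)+dz)-T).ravel(),(proj("side",F(p,Ps)+dz)-S).ravel()]
r=least_squares(res,[.34,.05,1.5,0]);p=r.x;print(p,r.fun.round(2))
np.save("p.npy",p)
B=np.array([(362,172),(357,290),(580,190),(570,303)])/5.3+[164.6,169.6]
W=unproj("top",B,.038);c,s=np.cos(p[2]),np.sin(p[2])
d=W[:,:2]-p[:2];print("block f",np.c_[d@[c,s],d@[-s,c]].round(4))
Bs=np.array([(245,75),(327,85),(235,195),(300,207)])/6+[234.6,189.6]
W=unproj("side",Bs,.038);d=W[:,:2]-p[:2];print("side",np.c_[d@[c,s],d@[-s,c]].round(4))
g=F(p,[(.068,0,.112),(.030+.095*.5227,0,.131)]);print("grip",g,(proj("top",g)-[164.6,169.6])*5.3,(proj("side",g)-[234.6,189.6])*6)
for n,q in dict(tin=(239,254),tape=(206,162),whistle=(275,179)).items(): 
    d=unproj("top",[q],.015)[0];e=d[:2]-p[:2];print(n,d,e@[c,s],e@[-s,c])
print("pushstart",F(p,[(-.2,0,.03)]))
E
```

```text
[ 0.51652347  0.07598145  1.47734886 -0.00294418] [-0.45 -0.28 -0.53  0.65  0.5  -0.05  0.55  0.34 -0.76 -0.27  0.37 -0.35
 -0.34  1.02]
block f [[-0.0283 -0.0212]
 [-0.0316  0.0278]
 [-0.1186 -0.0222]
 [-0.1186  0.025 ]]
side [[-0.1129 -0.0071]
 [-0.1105  0.026 ]
 [-0.0204  0.0017]
 [-0.0165  0.0258]]
grip [[0.52286865 0.14368476 0.112     ]
 [0.52395634 0.15529041 0.131     ]] [[ 92.16321712 163.95677557]
 [ 52.06675422 150.61356369]] [[196.5775692  134.7173384 ]
 [191.80316555  98.64726348]]
tin [0.42393869 0.03230405 0.015     ] -0.052126058899245487 0.08810521892660926
tape [0.63339466 0.11039659 0.015     ] 0.045170411581207805 -0.11314994460630726
whistle [ 0.59327735 -0.04755169  0.015     ] -0.11583214173933178 -0.08794606928646903
pushstart [[ 0.49786116 -0.12314594  0.03      ]]
```

Call:
apply_moves(steps=[2.3,3.3,0,-3,4.6,6.6,0,-6,6.9,9.9,0,-9,9.2,13.2,0,-12,11.5,16.5,0,-15,13.8,19.8,0,-18,16.1,23.1,0,-20,18.4,26.4,0,-22], jaw=255)

```text
clock: 0.77
position: [0.3494, -0.2849, 0.1946]
ee_rot: [-0.0, 0.999, -0.048, -0.0]
contact_force: [-0.3, -0.8, -0.4]
width: 0.0005
gripper_force: 0.0
```

Call:
apply_moves(steps=[2.2,3,0,0,4.4,6,0,0,6.6,9,0,0,8.8,12,0,0,11,15,0,0,13.2,18,0,0,15.3,20.9,0,0,15.3,20.9,0,0])

```text
clock: 1.43
position: [0.5051, -0.0727, 0.1944]
ee_rot: [-0.002, 0.999, -0.044, 0.001]
contact_force: [0.1, -0.6, 0.0]
width: 0.0002
gripper_force: 0.0
```

```bash
cat >> h.py <<'E'
def where():
    s=get_state();p=np.load("p.npy");c,q=np.cos(p[2]),np.sin(p[2]);d=s["position"][:2]-p[:2]
    w,x,y,z=s["ee_rot"];m=R.from_quat([x,y,z,w]).as_matrix()
    print("t",s["clock"],"pos",s["position"].round(4),"fix",(d@[c,q]).round(4),(d@[-q,c]).round(4),"tool-y deg rel",np.degrees(np.arctan2(m[1,1],m[0,1])-p[2]).round(1),"F",s["contact_force"].round(1),s["width"])
E
python3 -c "
from h import *
where();cv2.imwrite('pics/s1.png',cv2.cvtColor(cv2.resize(get_image('side')[120:290,180:350],None,fx=3.4,fy=3.4),cv2.COLOR_RGB2BGR))"
```

```text
t 1.4333 pos [ 0.5051 -0.0727  0.1944] fix -0.1491 -0.0025 tool-y deg rel -179.7 F [ 0.1 -0.6  0. ] 0.0002125255591906472
```

View pics/s1.png

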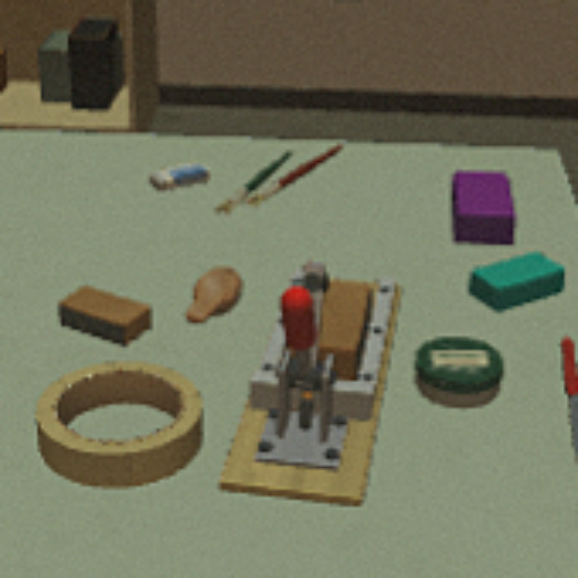

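The fixture is undisturbed; the gripper is above this crop. Next I descend behind the block, stopping short of full depth to check.

Call:
apply_moves(steps=[0,0,-3,0,0,0,-6,0,0,0,-9,0,0,0,-12,0,0,0,-13,0,0,0,-13,0,0,0,-13,0,0,0,-13,0])

```text
clock: 2.15
position: [0.5033, -0.0788, 0.0665]
ee_rot: [0.001, 0.999, -0.047, 0.002]
contact_force: [-0.2, 0.3, -0.0]
width: -0.0002
gripper_force: 0.0
```

```bash
python3 -c "
from h import *
where();a=get_image('side')[150:290,200:350];b=get_image('top')[170:310,210:340]
cv2.imwrite('pics/s2.png',cv2.cvtColor(np.hstack([cv2.resize(a,(400,373)),cv2.resize(b,(370,373))]),cv2.COLOR_RGB2BGR))"
```

```text
t 2.15 pos [ 0.5033 -0.0788  0.0665] fix -0.1553 -0.0013 tool-y deg rel -180.0 F [-0.2  0.3 -0. ] -0.00021630238385281594
```

View pics/s2.png

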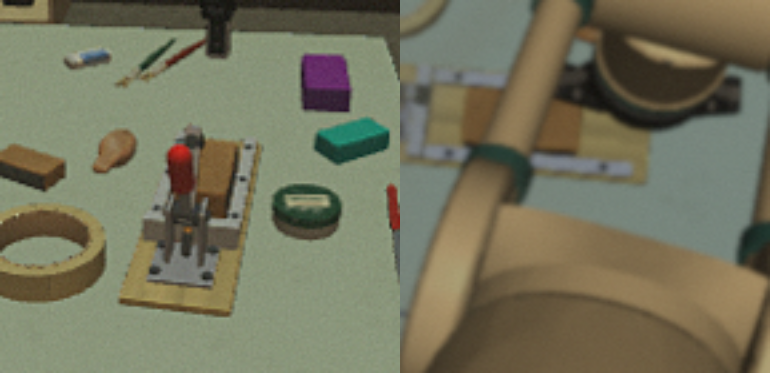

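The side view shows the fingertips at about px (282,170), which looks far from the fixture. I'll check that against the projection.

```bash
python3 -c "
from h import *
where();s=get_state()['position'];print(proj('side',[s,s+[0,0,.05]]))
p=np.load('p.npy');print(proj('side',F(p,[(-.175,.042,.008),(-.175,-.042,.008)])))"
```

```text
t 2.25 pos [ 0.5034 -0.0786  0.0667] fix -0.1551 -0.0013 tool-y deg rel -180.0 F [ 0.   0.2 -0.2] 0.0003564552826093244
[[280.33556793 184.09175053]
 [281.00983393 165.26289591]]
[[297.32086429 202.9447916 ]
 [264.96384506 200.09851627]]
```

```bash
python3 -c "
from h import *
a=get_image('side')[130:220,240:330]
cv2.imwrite('pics/s3.png',cv2.cvtColor(cv2.resize(a,(585,585),interpolation=2),cv2.COLOR_RGB2BGR))"
```

```text
(no output)
```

View pics/s3.png

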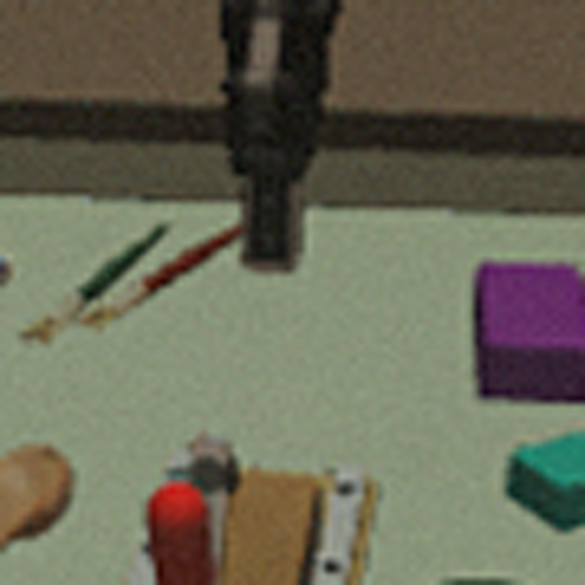

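The tip appears at px (281.5,171.5), 12 px above where the reported TCP projects. I'll cross-check with the start picture and a few candidate offsets.

```bash
python3 -c "
from h import *
t=get_state()['position'];print(proj('side',[t,t+[0,0,.035],t+[0,-.06,0],t+[0,-.03,.02]]).round(1))
s=np.array([.165,-.551,.195]);print('start',proj('side',[s,s+[0,0,.013],s+[0,0,.048]]).round(1))
a=get_image('top');g=a.max(2)
for v in (196,200,204,208,212): print(v,g[v,255:350:3])
print(proj('top',[t+[0,0,.11],t+[0,.04,.11],t+[0,-.04,.11],t+[0,.04,.15],t+[0,-.04,.15]]).round(1))
i=cv2.imread('pics/side0.png').max(2)
for u in (378,382,386,390,394,398,402): print(u,i[66:96:2,u])
"
```

```text
[[280.4 184.2]
 [280.9 171.1]
 [281.1 174.5]
 [281.  171.9]]
start [[383.1  96.7]
 [383.6  92.9]
 [385.   82.6]]
196 [142 147 139 115  60  43  61  25  51  81  48  47  51  52  53  53  55  55
  64  63  57  55  57  96 124 107  79  71  43  49 103 128]
200 [144 141 128  93  61  58  48  27  35  76  74  49  50  53  52  53  55  52
  56  55  53  51  90  37  37 109 135 134  82  60 107 134]
204 [145 136 115  64  30  40  47  28  20  38  70  96  57  52  53  55  57  55
  53  53  63  91  59  62  70 114 134 132 130  79 116 137]
208 [142 129  96  92  75  48  30  28  25  23  39  49  83 100  84  70  68  75
  86  98  58  47  33  32  48 119 132 135 122  83 120 138]
212 [139 117  90 107 111 111 103 124  90  76  26  30  40  41  45  43  51  44
  40  28  31  44  45  55  63 124 134 135 105  94 124 141]
[[295.1 203.9]
 [273.6 203.9]
 [316.7 204. ]
 [274.3 199.5]
 [319.7 199.5]]
378 [22 16 36 21 23 15 14  6 96 91 96 87 99 88 92]
382 [23 15 36 13 12  7 82 93 95 91 92 94 93 94 92]
386 [101  95  93  91  90  96  94  95  91  96  96  97  95  97  93]
390 [22 94 89 98 90 99 66 25 48 42 94 93 90 93 88]
394 [13 85 21 27 17 17 22 19 19 63 92 88 97 99 98]
398 [ 14  29  24  15  74 105  92  99  98  99  94  97  97  93  94]
402 [ 19  12  11 103  96  95  95  88  95  94  95  92  95  98  92]
```

Horizontal position agrees in both views, but the tips appear about 35 mm higher than reported, in the start picture too. I'll descend in the empty channel and let the force and picture settle it.

Call:
apply_moves(steps=[-0.1,0,-1,0,-0.1,0,-2,0,-0.1,0,-3,0,-0.1,0,-3.5,0,-0.1,0,-4,0,-0.1,0,-4.2,0,-0.1,0,-4.2,0,-0.1,0,-4.2,0])

```text
clock: 3.02
position: [0.501, -0.078, 0.0228]
ee_rot: [0.0, 0.999, -0.047, 0.0]
contact_force: [0.2, -0.3, -1.1]
width: 0.0001
gripper_force: 0.0
```

```bash
python3 -c "
from h import *
where();t=get_state()['position'];print(proj('side',[t,t+[0,0,.035]]))
a=get_image('side')[150:225,245:330]
cv2.imwrite('pics/s4.png',cv2.cvtColor(cv2.resize(a,(595,525),interpolation=2),cv2.COLOR_RGB2BGR))"
```

```text
t 3.0167 pos [ 0.501  -0.078   0.0228] fix -0.1547 0.0011 tool-y deg rel -180.0 F [ 0.2 -0.3 -1.1] 6.846167613792498e-05
[[280.68987759 200.04627075]
 [281.16284012 187.49080438]]
```

View pics/s4.png

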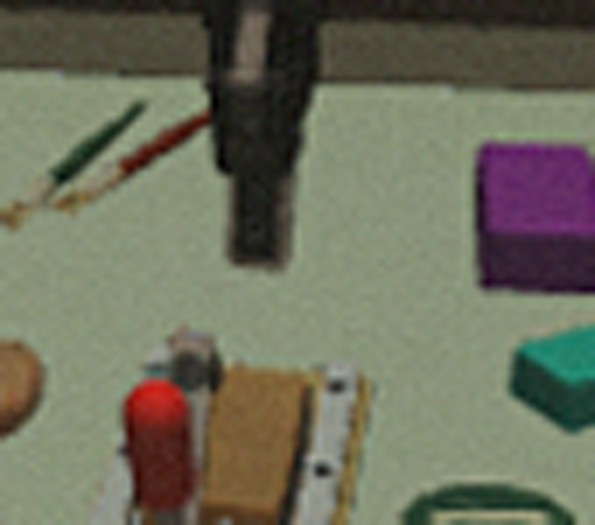

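The tip is at px (282,188), matching a +35 mm height offset: the tip is really at about z 0.058. I'll lower it further and watch the force.

Call:
apply_moves(steps=[0,0,-1,0,0,0,-2,0,0,0,-2.5,0,0,0,-3,0,0,0,-3,0,0,0,-3,0])

```text
clock: 3.57
position: [0.5005, -0.0778, -0.0077]
ee_rot: [-0.0, 0.999, -0.047, -0.001]
contact_force: [1.2, -0.9, 0.1]
width: -0.0003
gripper_force: 0.0
```

```bash
python3 -c "
from h import *
where();t=get_state()['position'];print(proj('side',[t,t+[0,0,.035]]))
a=get_image('side')
for u in (277,280,283): print(u,a[180:212,u].max(1))"
```

```text
t 3.5667 pos [ 0.5005 -0.0778 -0.0077] fix -0.1546 0.0016 tool-y deg rel -180.0 F [ 1.2 -0.9  0.1] -0.00028725991819563107
[[280.47982784 210.69284222]
 [280.94683941 198.49784913]]
277 [ 34  30  38  35  22  21  69 113 114 100 100  98 101  99  94  86  81  92
 108 145 158 165 146 121 130 129 127 122 120 121 121 127]
280 [ 41  29  33  40  34  29  32  31  31  32  30  34  39  32  36  34  35  29
  66 117 150 158 133 132 131 131 126 126 128 120 122 120]
283 [ 30  31  32  36  30  32  36  32  30  32  33  25  38  37  34  32  32  30
  58  96 143 149 139 135 127 124 123 126 130 123 124 122]
```

No contact at a reported z of -0.008, so the offset is real: the true tip height is about 0.027. I'll lower 7 mm more, then push slowly.

Call:
apply_moves(steps=[0,0,-0.7,0,0,0.5,-0.7,0,0.1,1,-0.7,0,0.1,1.4,-0.7,0,0.15,1.8,-0.7,0,0.2,2.2,-0.7,0,0.25,2.6,-0.7,0,0.3,3,-0.7,0])

```text
clock: 4.28
position: [0.5041, -0.0475, -0.014]
ee_rot: [0.0, 0.999, -0.046, 0.0]
contact_force: [-0.7, 0.0, 0.9]
width: -0.0001
gripper_force: 0.3
```

Call:
apply_moves(steps=[0,0.3,0,0,0.05,0.6,0,0,0.1,0.9,0,0,0.1,1.1,0,0,0.1,1.3,0,0,0.1,1.3,0,0])

```text
clock: 4.78
position: [0.5048, -0.0345, -0.0142]
ee_rot: [-0.0, 0.999, -0.047, -0.0]
contact_force: [0.4, 0.8, -0.1]
width: 0.0003
gripper_force: 0.0
```

```bash
python3 -c "
from h import *
where();cv2.imwrite('pics/s5.png',cv2.cvtColor(np.hstack([cv2.resize(get_image('side')[170:260,245:315],(466,600)),cv2.resize(get_image('top')[180:250,205:240],(300,600))]),cv2.COLOR_RGB2BGR))"
```

```text
t 4.7833 pos [ 0.5048 -0.0345 -0.0142] fix -0.1111 0.0014 tool-y deg rel -180.0 F [ 0.4  0.8 -0.1] 0.00029030273098752587
```

Call:
apply_moves(steps=[0,0.2,0,0,0,0.4,0,0,0,0.5,0,0,0.1,0.6,0,0,0.1,0.6,0,0,0.1,0.6,0,0])

```text
clock: 5.38
position: [0.506, -0.0288, -0.0142]
ee_rot: [0.0, 0.999, -0.047, 0.0]
contact_force: [0.1, -0.8, -0.4]
width: 0.0002
gripper_force: 0.0
```

```bash
python3 -c "
from h import *
where();cv2.imwrite('pics/s6.png',cv2.cvtColor(np.hstack([cv2.resize(get_image('side')[170:260,245:315],(466,600)),cv2.resize(get_image('top')[185:245,200:233],(330,600))]),cv2.COLOR_RGB2BGR))"
```

```text
t 5.3833 pos [ 0.506  -0.0288 -0.0142] fix -0.1053 0.0007 tool-y deg rel -180.0 F [ 0.1 -0.8 -0.4] 0.00019954604455537037
```

View pics/s6.png

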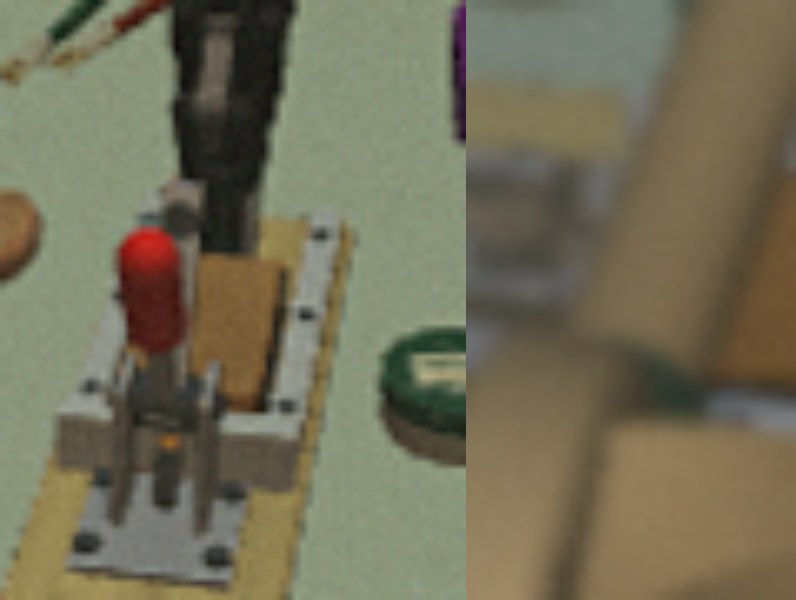

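The block is being pushed and its near end is close to the stop; the clamp is still open. I'll continue until the force rises.

Call:
apply_moves(steps=[0,0.15,0,0,0,0.3,0,0,0,0.4,0,0,0,0.4,0,0])

```text
clock: 5.82
position: [0.5049, -0.0282, -0.014]
ee_rot: [0.003, 0.999, -0.045, -0.001]
contact_force: [-3.0, -12.5, 0.7]
width: -0.0003
gripper_force: 6.1
```

Call:
apply_moves(steps=[0,0.15,0,0,0,0.3,0,0,0,0.3,0,0,0,0.3,0,0])

```text
clock: 6.15
position: [0.505, -0.0281, -0.0138]
ee_rot: [0.005, 0.999, -0.044, -0.001]
contact_force: [-3.9, -21.2, 2.7]
width: 0.0001
gripper_force: 10.8
```

The force rose to 21 N with no further motion, so the block is home. I'll back off, lift, and take a check.

Call:
apply_moves(steps=[0,-1,0,0,-0.1,-2.5,0,0,-0.2,-3.7,0,0,-0.2,-3.7,4,0,-0.2,-3.7,8,0,-0.2,-3.7,12,0,-0.2,-3.7,16,0,-0.2,-3.7,18.5,0])

```text
clock: 6.82
position: [0.5054, -0.0593, 0.1751]
ee_rot: [0.0, 0.999, -0.047, 0.003]
contact_force: [1.0, 0.1, -0.6]
width: -0.0001
gripper_force: 0.0
```

Call:
apply_moves(steps=[0.3,3.5,0,0,0.6,7,0,0,0.9,10.5,0,0,1.3,14,0,0,1.6,17.5,0,0,2,21.5,0,0,2.4,25.4,0,0,2.4,25.4,0,0])

```text
clock: 7.48
position: [0.5283, 0.2021, 0.1706]
ee_rot: [-0.003, 0.999, -0.044, 0.0]
contact_force: [0.7, 0.1, 0.8]
width: -0.0002
gripper_force: 0.0
```

```bash
python3 -c "
from h import *
where();p=np.load('p.npy');a=get_image('side');t=get_state()['position']+[0,0,.035];print('tip px',proj('side',[t]))
# cork colour profile along fixture x at block top, y=+15mm
X=np.arange(-.14,.012,.004);uv=proj('side',F(p,[(x,.012,.038) for x in X])).round().astype(int)
for x,(u,v) in zip(X,uv): print(round(x*1000),a[v,u],end=' ')
b=get_image('top');cv2.imwrite('pics/s7.png',cv2.cvtColor(np.hstack([cv2.resize(a[100:260,230:330],(375,600)),cv2.resize(b[150:300,165:265],(400,600))]),cv2.COLOR_RGB2BGR))"
```

```text
t 7.4833 pos [0.5283 0.2021 0.1706] fix 0.1266 0.0001 tool-y deg rel -179.7 F [0.7 0.1 0.8] -0.0002050498835759073
tip px [[263.35365139 178.2396284 ]]
-140 [137 146 124] -136 [143 153 126] -132 [140 150 121] -128 [143 157 129] -124 [141 151 128] -120 [141 151 128] -116 [138 139  97] -112 [139 128  76] -108 [145 128  77] -104 [144 129  82] -100 [144 129  82] -96 [145 132  81] -92 [145 132  84] -88 [143 123  73] -84 [130 102  58] -80 [130 102  58] -76 [130  99  59] -72 [126  96  54] -68 [127 100  59] -64 [127  98  58] -60 [127  98  57] -56 [129 100  57] -52 [124  96  51] -48 [129 101  60] -44 [124  96  52] -40 [127  99  60] -36 [125  95  59] -32 [121  95  55] -28 [127  98  59] -24 [123  95  55] -20 [125  97  55] -16 [113  91  56] -12 [94 71 43] -8 [96 72 45] -4 [96 72 45] 0 [104  98  80] 4 [77 68 53] 8 [46 39 40] 12 [49 53 45]
```

View pics/s7.png

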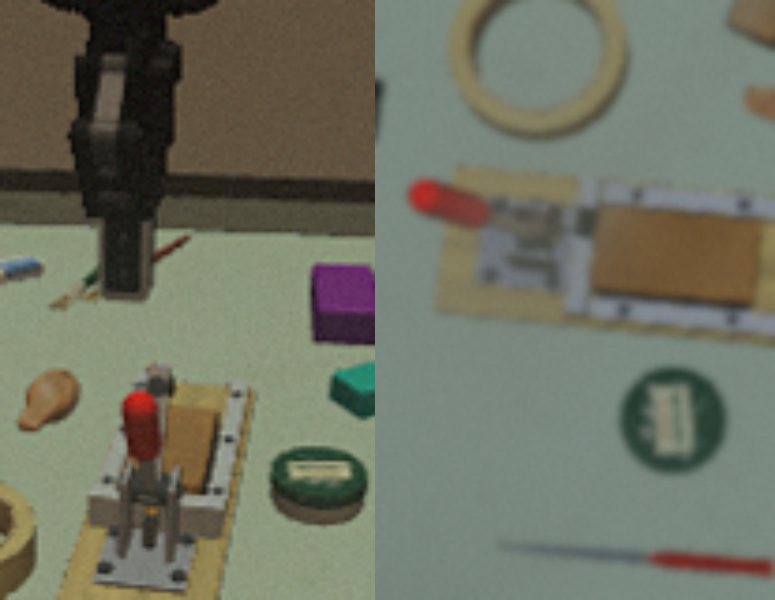

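Both views show the block against the stop, the lever open, and the bystanders in place. The tip is at px (263.5,179.5), as predicted. I'll descend beyond the lever to a true z of about 0.118.

Call:
apply_moves(steps=[0,0,-3,0,0,0,-6,0,0,0,-8.8,0,0,0,-8.8,0,0,0,-8.8,0,0,0,-8.8,0])

```text
clock: 8.08
position: [0.5291, 0.1943, 0.0842]
ee_rot: [-0.0, 0.999, -0.047, 0.001]
contact_force: [-0.6, 0.2, 0.9]
width: 0.0001
gripper_force: 0.0
```

Call:
apply_moves(steps=[-0.1,-0.7,0,0,-0.1,-1.4,0,0,-0.2,-2.1,0,0,-0.2,-2.5,0,0,-0.2,-2.5,0,0])

```text
clock: 8.5
position: [0.5267, 0.1702, 0.0841]
ee_rot: [-0.001, 0.999, -0.047, 0.001]
contact_force: [1.7, 1.6, 1.8]
width: 0.0
gripper_force: 1.3
```

```bash
python3 -c "
from h import *
where()"
```

```text
t 8.5 pos [0.5267 0.1702 0.0841] fix 0.0948 -0.0014 tool-y deg rel -180.1 F [1.7 1.6 1.8] 4.7504485254320156e-05
```

Contact has begun. I'll push on past centre.

Call:
apply_moves(steps=[-0.1,-0.6,0,0,-0.1,-1.2,0,0,-0.2,-1.8,0,0,-0.2,-2.4,0,0,-0.3,-3,0,0,-0.3,-3.6,0,0,-0.4,-4.1,0,0,-0.4,-4.5,0,0])

```text
clock: 9.17
position: [0.5217, 0.1245, 0.0833]
ee_rot: [0.001, 0.999, -0.046, 0.0]
contact_force: [0.2, -0.6, 0.2]
width: -0.0003
gripper_force: 0.0
```

Call:
apply_moves(steps=[-0.1,-0.5,0,0,-0.1,-1,0,0,-0.1,-1.4,0,0,-0.1,-1.4,0,0])

```text
clock: 9.5
position: [0.5204, 0.1098, 0.082]
ee_rot: [0.0, 0.999, -0.047, -0.001]
contact_force: [0.2, -0.3, 0.3]
width: -0.0001
gripper_force: 0.0
```

```bash
python3 -c "
from h import *
where();p=np.load('p.npy');a=get_image('side').astype(int)
m=(a[...,0]>110)&(a[...,1]<60)&(a[...,2]<60);m[:,:245]=0;m[:,310:]=0;v,u=np.nonzero(m);print('red',u.mean(),v.mean(),v.min(),len(u))
for th in (0,.55,1.11): print(th,proj('side',F(p,[(.03+.09*np.sin(.55-th),0,.05+.09*np.cos(.55-th))])))"
```

```text
t 9.5 pos [0.5204 0.1098 0.082 ] fix 0.034 -0.0007 tool-y deg rel -180.0 F [ 0.2 -0.3  0.3] -0.00011412388828451158
red 273.625 200.6 186 40
0 [[266.74950829 207.42431926]]
0.55 [[270.63556701 189.78997491]]
1.11 [[273.85548246 185.77753265]]
```

The force dropped to zero and the grip's pixels match the shut angle. I'll retreat away from the lever and upward, then verify.

Call:
apply_moves(steps=[0.3,3,0,0,0.6,6,0,0,0.8,8.5,0,0,0.8,8.5,3,0,0.8,8.5,6,0,0.8,8.5,9,0,0.8,8.5,12,0,0.8,8.5,12,0])

```text
clock: 10.22
position: [0.5327, 0.1973, 0.2091]
ee_rot: [-0.002, 0.999, -0.046, 0.006]
contact_force: [0.4, 0.4, 1.0]
width: -0.0001
gripper_force: 0.0
```

```bash
python3 -c "
from h import *
where();a=get_image('side');b=get_image('top');cv2.imwrite('pics/s8.png',cv2.cvtColor(np.hstack([cv2.resize(a[160:260,230:330],(400,400)),cv2.resize(b[150:250,165:265],(400,400))]),cv2.COLOR_RGB2BGR))"
```

```text
t 10.2167 pos [0.5327 0.1973 0.2091] fix 0.1223 -0.0048 tool-y deg rel -180.0 F [0.4 0.4 1. ] -0.00010390779911561875
```

View pics/s8.png

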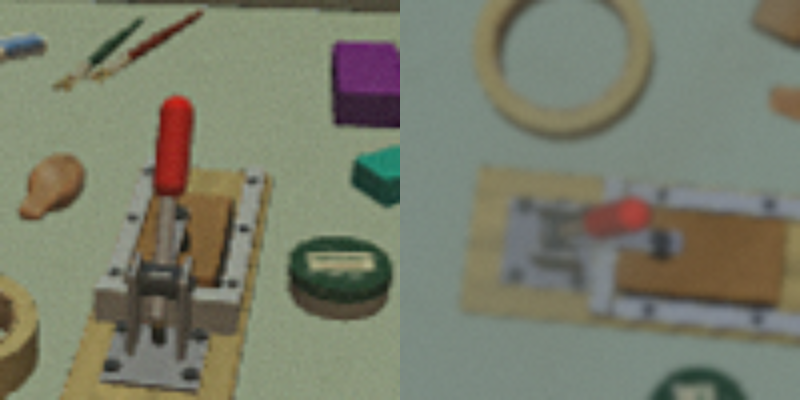

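The lever is shut with its pad on the block (top crop at (662,243)). The block is against the stop and the robot is clear of everything.

```bash
python3 -c "
from rig import *
print(sign_off())"
```

```text
the job is handed in; nothing more can be done
None
```

I pushed the block home against the stop and snapped the clamp shut on it. The bystanders in view stayed in place, and I handed the job in at about 10 s; it returned no verdict, and I judged the pad's hold from the pictures, not a force reading.

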